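Shut the gouge chest and hasp it

ROBOT

A 6-joint arm with a two-finger parallel gripper is mounted at the origin on the work surface. World frame = base frame: x ahead of the robot, y to its left, z up, the work surface at z = 0. Lengths are in mm, angles in rad, forces in N, time in s.
With the tool pointing down it reaches from about 400 to 925 mm from the base axis. Payload 12.5 kg.
Tool frame: the origin (TCP) lies at the very end of the fingers, on their centre line; the grasp point (between the pads) lies behind it (env.grip_depth is the z of the grasp point in the tool frame, in mm); z points along the fingers, y is the line along which they close (so a half turn about z gives the same grasp; the last joint's range is limited). The gripper opens to 95 mm and grips with 3 to 60 N. Pads are 20 mm wide; open, the fingers measure 119 mm over their backs; the gripper's body (75 mm by 180 mm) begins 59 mm behind the grasp point.
Start: joints at [-1.45, 0.491, 1.559, -0, 1.092, -0.106], TCP at [140.56, -609.007, 214.661] pointing down, gripper open.
Joint ranges: [-3.1, 3.1], [-0.84, 2.19], [0.05, 2.79], [-1.13, 4.28], [0.06, 2.93], [-2.69, 2.69]. Speed limits (rad/s): [2.22, 2.22, 2.79, 3.14, 3.14, 3.14].

INTERFACE

Orientations are given as [roll, pitch, yaw] about the fixed x, y, z axes, in that order (R = Rz(yaw) Ry(pitch) Rx(roll)).
In Python, from cell import env, optics gives the robot as it stands.
- The arm moves only by the tool step_arm, never from a script. Its argument "moves" is a list of rows, each an object of numbers: "tx", "ty", "tz": the shift along the tool's x, y, z in mm; "roll": the turn about the tool's z in rad. In form: [{"tx": .., "ty": .., "tz": .., "roll": ..}, ...]. A call has 1 to 12 rows; each row is the pose to reach, as a shift and turn from the pose commanded when the call began, along the tool's axes at that moment; what a row does not reach only later rows make up. A row lasts 1/12 s, in which the tool goes at most 41.7 mm and 7.16 degrees, less where a joint would pass 70% of its speed; a pose out of reach is approached as far as the arm can. A call with a gripper value outside its range is refused whole. "grip" is the finger opening in mm, from 0 to 95.1, set as the call begins (left out, the last holds). The fingers move at their own pace and stop on an object; the grip force is fixed at half the most. Time passes only in rows, so rows that repeat a pose let the fingers close. It gives the time, the measured TCP pose, the force, the opening and the grip force at its end, in the units of the state.
- env.state(): the state, without advancing time (a new reading comes with each control period).
- optics.read_camera(name): name is "side" or "top"; returns a dict with "pixels" (400x640x3 uint8, blue, green, red), "mtx" (3x3 intrinsics, pixels), "view" (4x4, takes a point from world to camera coordinates). Camera axes: x right, y down, z forward; pixel columns grow to the right and rows downward; lengths in mm; the calibration is good to about 2 mm. A picture is of the moment at which its call begins. There is no depth.
- env.job_done(): hands the job in; it is judged then, once.
The state is a dict: "t": time; "joints": joint angles; "qvel": joint speeds; "tau": joint torques, N m; "eef_pos": TCP position; "tcp_rot": TCP orientation; "ft_force": force on the tool from outside, world axes, zero at the start; "moment": the same for the moment, N m; "opening": opening from 0.0 (shut) to 1.0 (fully open); "grip_force": force on a finger pad.
Only numpy, scipy, OpenCV 4.12 (cv2) and the standard library are available. Lean on these libraries where they do the work, as an engineer would, in place of code of your own. Each camera call takes 0.05 s, during which the arm holds its last target. There are 200 camera calls.

TASK

The carving is done for the day: shut the lid of the gouge chest right down, then swing the steel hasp on its front edge forward over the staple and push it fully home against the front of the chest. Leave the other things on the bench where they stand.

Things in the scene. Friction and masses are not known exactly. Their poses are not given: they have to be found in the camera images.
- chest: Plywood tool chest that does not move on the bench. Box 140 mm deep (its x), 260 mm wide (y), 105 mm high, open on top, tray of gouges below the rim; wooden grips stand out 16 mm at both ends, 69 to 87 mm high. Origin: centre of its underside, z up. Its front (x = -70 mm) bears the staple and looks roughly towards the robot; the lid is hinged at the back. Shut, it is 117 mm high
- lid (a joint): Lid angle, rad: 0 = shut, 1.57 = upright at the back, 1.75 = stop; starts at 1.1 to 1.5. Plywood 12 mm thick, 140 x 260 mm. When up, its outer (top) face looks away from the robot. Stiff hinge: it stays where it is left and must be pushed all the way, about 1 to 4 N at its free edge. The hasp sits mid-way along the free edge; beyond 21 mm to either side of the middle the lid is bare
- lid_hinge (a point): Middle of the lid's hinge axis, which runs along the chest's y; x = +74 mm, 105 mm high in the chest's frame (level with the lid's underside when shut)
- lid_edge (a point): Middle of the lid's free edge, on its outer (top) face, 144 mm from the hinge axis; lid shut: x = -70 mm, 117 mm high in the chest's frame
- hasp (a joint): Angle of the hasp strap about its barrel, rad, measured from the lid: 0 = home (lid shut: it hangs flat against the chest's front, slot over the staple), 1.57 = sticking out to the front, 3.14 = square up off the lid's outer face, more = leaning back over the lid, 4.55 = stop; starts at 3.3 to 4.1. Stiff: it stays where it is left, moves with about 1 N at its end, must be pushed all the way
- hasp_hinge (a point): Middle of the hasp barrel's axis (barrel 8 mm thick, 42 mm long, along the chest's y) on the lid's front edge. Lid shut: x = -74 mm, y = 0, 121 mm high in the chest's frame; the barrel then stands 8 mm above the lid, the leaf behind it 2 mm
- hasp_tip (a point): Free end of the hasp strap, 70 mm from the barrel's axis. Steel strap 42 mm wide, 3 mm thick, with a slot 10 mm wide from 18 to 52 mm off the axis. Home: the strap's outer face is at x = -75.5 mm in the chest's frame and this end 51 mm above the bench
- staple (a point): Outermost point of the steel staple: an upright U of 5 mm wire, 23 mm high, standing out 16 mm from the middle of the chest's front face, centred 86 mm above the bench. With the hasp home it stands 10.5 mm out through the slot, so press on the strap with a finger on either side of it, beside it, or below it
- oil: Red plastic bottle, 60 mm across, 150 mm tall, standing; a bystander; origin under its centre
- wax: Flat tin of wax, 76 mm across, 45 mm tall; a bystander; origin under its centre
- blank: Block of wood, 50 x 90 x 45 mm; a bystander; origin under its centre
- mallet: Round wooden carver's mallet standing on its head, 84 mm across, 160 mm tall; a bystander; origin under its centre

How it is judged:
By the outcome, as a careful person would: the job done as asked, in the order asked, and still so for the second after the job is handed in, with the robot touching nothing.
It also fails if it takes over 40 s, if anything falls off the work surface, if the arm or the gripper's body presses on something with over 40 N, if the wrist force passes 120 N, or if a joint passes its speed limit or range.

## Working session

There is one attempt and no reset: what is moved stays moved. The work goes in short steps, Python scripts to look and compute and a tool call to move; the robot and the scene stay as the last step left them, time stands still between calls to the robot, and variables do not carry over. Pictures are saved under pics/ and viewed, at most 10 in all, crops included, and the job is handed in when it is done.

Besides the shell and the picture viewer there is one more tool, called as name(argument=value, ...), one argument or row to a line, values as JSON. step_arm: Moves the arm, as the interface text tells. Its arguments: {"type":"object","properties":{"moves":{"type":"array"},"grip":{"type":"number"}},"required":["moves"]}

```bash
ls; mkdir -p pics; python3 - <<'E'
from cell import env, optics
import cv2,numpy as np
for n in("side","top"):
    d=optics.read_camera(n); cv2.imwrite(f"pics/{n}0.png",d["pixels"]); print(n,d["mtx"].round(1).tolist(),d["view"].round(3).tolist())
s=env.state();print(s["t"],s["eef_pos"],s["tcp_rot"],s["ft_force"],s["opening"],env.grip_depth)
E
```

```text
pics
side [[414.2, 0.0, 316.6], [0.0, 414.2, 202.5], [0.0, 0.0, 1.0]] [[0.878, -0.479, -0.008, -508.154], [-0.318, -0.572, -0.756, 290.13], [0.357, 0.666, -0.654, 666.381], [0.0, 0.0, 0.0, 1.0]]
top [[376.2, 0.0, 319.1], [0.0, 376.2, 201.0], [0.0, 0.0, 1.0]] [[-0.022, -0.999, -0.03, 76.533], [-0.991, 0.026, -0.129, 615.526], [0.129, 0.027, -0.991, 821.342], [0.0, 0.0, 0.0, 1.0]]
0.1 [ 140.52497614 -608.77548689  214.08538649] [-3.14055821e+00 -1.18995219e-04  2.26779948e-01] [-0.07578711  0.85446196 -0.41881815] 0.9990320083997013 -18.8
```

View pics/side0.png

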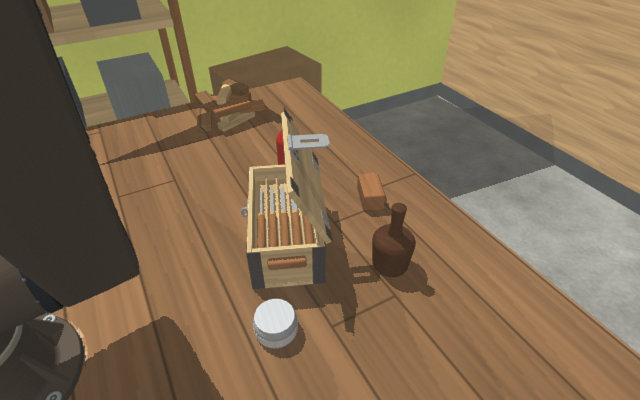

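View pics/top0.png

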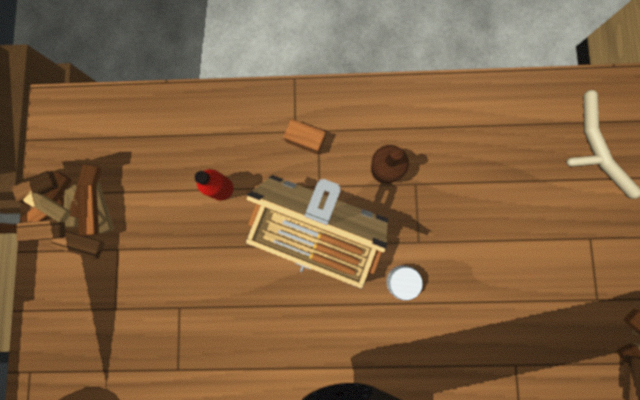

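Side view: the chest is centred near (285,225), lid up, hasp near (308,141), wax (275,322), mallet (393,245). Top view: chest near (315,235), staple (303,268), hasp (322,200), oil (214,184), wax (405,283). I'll enlarge the chest.

```bash
python3 - <<'E'
import cv2
a=cv2.imread("pics/side0.png")[95:295,225:345]; b=cv2.imread("pics/top0.png")[165:305,230:430]
cv2.imwrite("pics/s1.png",cv2.resize(a,None,fx=3,fy=3,interpolation=cv2.INTER_CUBIC))
cv2.imwrite("pics/t1.png",cv2.resize(b,None,fx=4,fy=4,interpolation=cv2.INTER_CUBIC))
E
```

```text
(no output)
```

View pics/s1.png

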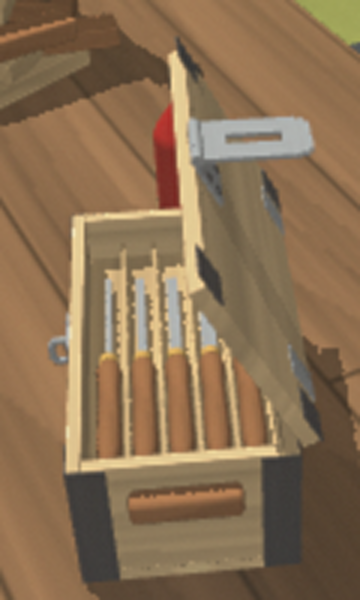

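View pics/t1.png

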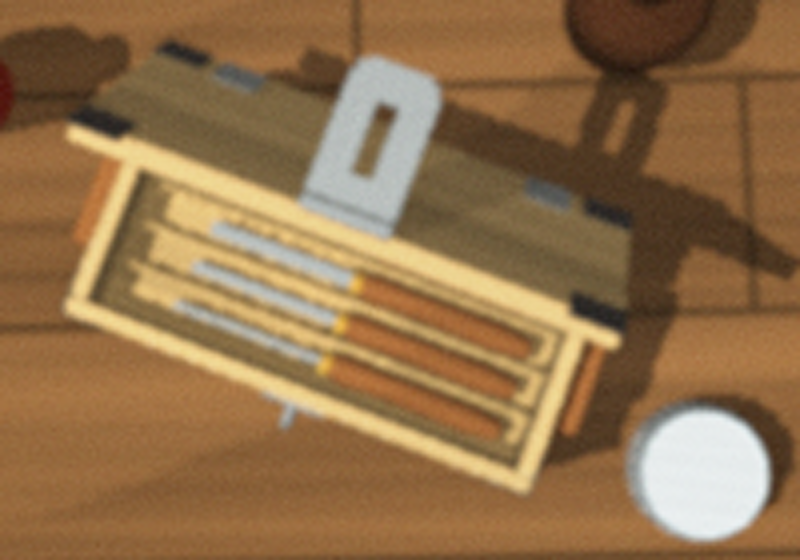

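Crops (in full-image pixels). Top view: front rim corners (247,243) and (361.8,288), staple tip (301.5,271), hasp tip (331,183), lid edge ends (247.5,197) and (385,249). Side view: the same corners at (250,167.3) and (247.3,251.7), staple (242.3,211.7), hasp tip (329,141), lid edge ends (283,113) and (291,191).

```bash
cat >h.py <<'E'
import numpy as np,cv2
C={"side":(np.array([[414.2,0,316.6],[0,414.2,202.5],[0,0,1]]),np.array([[.878,-.479,-.008,-508.154],[-.318,-.572,-.756,290.13],[.357,.666,-.654,666.381]])),
"top":(np.array([[376.2,0,319.1],[0,376.2,201],[0,0,1]]),np.array([[-.022,-.999,-.03,76.533],[-.991,.026,-.129,615.526],[.129,.027,-.991,821.342]]))}
P={k:K@V for k,(K,V) in C.items()}
def proj(n,X):
    q=P[n]@np.r_[X,1];return q[:2]/q[2]
def tri(t,s):
    X=cv2.triangulatePoints(P["top"],P["side"],np.array(t,float),np.array(s,float)).ravel();X=X[:3]/X[3]
    return X,np.linalg.norm(proj("top",X)-t),np.linalg.norm(proj("side",X)-s)
def ray(n,uv,z):
    A=P[n];u,v=uv
    M=np.array([A[0]-u*A[2],A[1]-v*A[2]]);return np.linalg.solve(M[:,:2],-(M[:,2]*z+M[:,3]))
E
python3 - <<'E'
from h import *
T=lambda u,v:(230+u/4,165+v/4)
S=lambda u,v:(225+u/3,95+v/3)
for n,t,s in [("frontL",T(68,312),S(75,217)),("frontR",T(527,492),S(67,470)),("staple",T(286,424),S(52,350)),
 ("lidL",T(72,130),S(172,55)),("lidR",T(615,342),S(192,288)),("tip",T(405,72),S(312,137)),("barrel",T(350,215),S(195,138))]:
    X,a,b=tri(t,s);print(n,X.round(1),round(a,1),round(b,1))
fl=ray("top",T(68,312),105);fr=ray("top",T(527,492),105);print(fl,fr,np.linalg.norm(fl-fr),ray("side",S(75,217),105),ray("side",S(67,470),105))
for n,c,z in[("oil",(214,184),150),("wax",(404.5,283),45),("mallet",(397,158),160),("blank",(305,135),45)]:print(n,ray("top",c,z).round())
E
```

```text
frontL [525.1 213.1 105.6] 0.6 0.5
frontR [427.1 -23.4 106.7] 0.1 0.1
staple [462.8 101.1  88. ] 0.0 0.0
lidL [601.4 183.6 234.1] 0.2 0.2
lidR [502.3 -53.3 236.9] 0.1 0.1
tip [623.5  33.6 244.2] 0.9 0.7
barrel [559.3  59.6 249.3] 0.0 0.0
[523.9803334  213.59932221] [426.74641486 -23.51725316] 256.2785695926962 [526.31238159 213.56389778] [427.60422319 -21.96215578]
oil [644. 271.]
wax [ 430. -123.]
mallet [684. -98.]
blank [773.  91.]
```

step_arm(
  moves=[
    {"tx": 40,"ty": -15,"tz": -20,"roll": -0.12},
    {"tx": 79,"ty": -30,"tz": -40,"roll": -0.24},
    {"tx": 118,"ty": -45,"tz": -60,"roll": -0.36},
    {"tx": 157,"ty": -60,"tz": -80,"roll": -0.48},
    {"tx": 196,"ty": -76,"tz": -86,"roll": -0.6},
    {"tx": 235,"ty": -91,"tz": -86,"roll": -0.72},
    {"tx": 274,"ty": -106,"tz": -86,"roll": -0.84},
    {"tx": 315,"ty": -122,"tz": -86,"roll": -0.95},
    {"tx": 340,"ty": -155,"tz": -86,"roll": -0.95},
    {"tx": 363,"ty": -190,"tz": -86,"roll": -0.95},
    {"tx": 386,"ty": -225,"tz": -86,"roll": -0.95},
    {"tx": 409,"ty": -260,"tz": -86,"roll": -0.95},
  ],
  grip=0,
)

```text
t: 1.1
eef_pos: [474.2, -280.1, 300.2]
tcp_rot: [-3.141, -0.0, 1.177]
ft_force: [0.7, -0.2, 0.2]
opening: 0.22
grip_force: 0.0
```

step_arm(
  moves=[
    {"tx": 40,"ty": -2},
    {"tx": 80,"ty": -4},
    {"tx": 120,"ty": -6},
    {"tx": 160,"ty": -8},
    {"tx": 200,"ty": -10},
    {"tx": 235,"ty": -11},
    {"tx": 254,"ty": -11},
    {"tx": 254,"ty": -11,"tz": 20},
    {"tx": 254,"ty": -11,"tz": 45},
    {"tx": 254,"ty": -11,"tz": 65},
    {"tx": 254,"ty": -11,"tz": 75},
    {"tx": 254,"ty": -11,"tz": 75},
  ],
)

```text
validation failed for argument at $.mo...
```

```bash
python3 - <<'E'
from cell import env, optics
import cv2,numpy as np
a=optics.read_camera("side")["pixels"][75:295,205:405]; b=optics.read_camera("top")["pixels"][155:305,230:430]
k=dict(fx=2,fy=2,interpolation=cv2.INTER_CUBIC)
a=cv2.resize(a,None,**k);b=cv2.resize(b,None,**k)
o=np.zeros((440,800,3),np.uint8);o[:,:400]=a;o[:300,400:]=b;cv2.imwrite("pics/c2.png",o)
s=env.state();print(s["t"],s["eef_pos"],s["tcp_rot"],s["ft_force"])
E
```

```text
1.2 [ 475.05595796 -277.34042183  300.7013642 ] [-3.14122852e+00 -9.82653554e-04  1.18163241e+00] [ 0.67150573 -0.3226572   0.68667622]
```

View pics/c2.png

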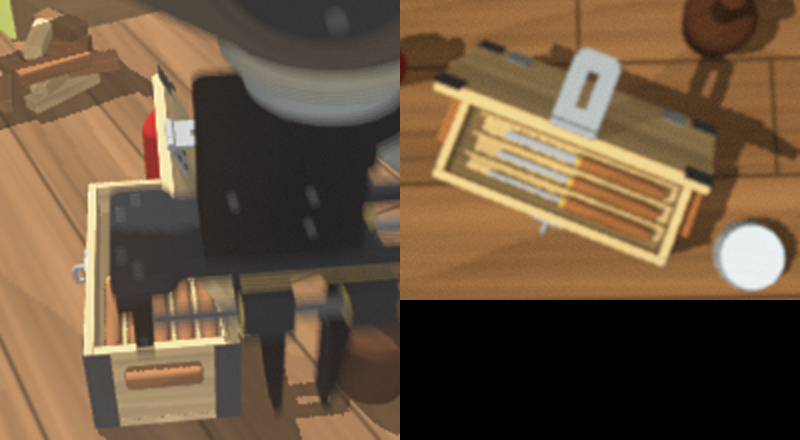

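The move was refused because every row needs all four keys. In the picture the gripper is still off to the right and the chest is unchanged.

step_arm(
  moves=[
    {"tx": 40,"ty": -2,"tz": 0,"roll": 0},
    {"tx": 80,"ty": -4,"tz": 0,"roll": 0},
    {"tx": 120,"ty": -6,"tz": 0,"roll": 0},
    {"tx": 160,"ty": -8,"tz": 0,"roll": 0},
    {"tx": 200,"ty": -10,"tz": 0,"roll": 0},
    {"tx": 240,"ty": -11,"tz": 0,"roll": 0},
    {"tx": 269,"ty": -11,"tz": 0,"roll": 0},
    {"tx": 269,"ty": -11,"tz": 20,"roll": 0},
    {"tx": 269,"ty": -11,"tz": 45,"roll": 0},
    {"tx": 269,"ty": -11,"tz": 65,"roll": 0},
    {"tx": 269,"ty": -11,"tz": 75,"roll": 0},
    {"tx": 269,"ty": -11,"tz": 75,"roll": 0},
  ],
)

```text
t: 2.2
eef_pos: [566.0, -29.8, 223.5]
tcp_rot: [-3.138, 0.001, 1.176]
ft_force: [-0.2, 0.2, 0.3]
opening: 0.005
grip_force: 0.0
```

step_arm(
  moves=[
    {"tx": 0,"ty": -12,"tz": 0,"roll": 0},
    {"tx": 0,"ty": -20,"tz": 2,"roll": 0},
    {"tx": 0,"ty": -33,"tz": 9,"roll": 0},
    {"tx": 0,"ty": -46,"tz": 16,"roll": 0},
    {"tx": 0,"ty": -56,"tz": 24,"roll": 0},
    {"tx": 0,"ty": -65,"tz": 33,"roll": 0},
    {"tx": 0,"ty": -73,"tz": 42,"roll": 0},
    {"tx": 0,"ty": -80,"tz": 52,"roll": 0},
    {"tx": 0,"ty": -86,"tz": 62,"roll": 0},
    {"tx": 0,"ty": -91,"tz": 72,"roll": 0},
    {"tx": 0,"ty": -95,"tz": 82,"roll": 0},
    {"tx": 0,"ty": -97,"tz": 90,"roll": 0},
  ],
)

```text
t: 3.2
eef_pos: [477.1, 7.7, 136.0]
tcp_rot: [3.14, -0.0, 1.177]
ft_force: [-0.9, -0.6, 1.3]
opening: 0.008
grip_force: 0.6
```

step_arm(
  moves=[
    {"tx": 0,"ty": 0,"tz": 6,"roll": 0},
    {"tx": 0,"ty": 0,"tz": 11,"roll": 0},
    {"tx": 0,"ty": 0,"tz": 15,"roll": 0},
    {"tx": 0,"ty": 0,"tz": 18,"roll": 0},
    {"tx": 0,"ty": 0,"tz": 19,"roll": 0},
    {"tx": 0,"ty": 0,"tz": 20,"roll": 0},
  ],
)

```text
t: 3.7
eef_pos: [477.5, 7.6, 117.0]
tcp_rot: [3.14, -0.0, 1.177]
ft_force: [-10.6, 1.1, 39.1]
opening: 0.002
grip_force: 19.3
```

step_arm(
  moves=[
    {"tx": 0,"ty": 0,"tz": -35,"roll": 0},
    {"tx": 0,"ty": 0,"tz": -70,"roll": -0.12},
    {"tx": 0,"ty": 4,"tz": -100,"roll": -0.24},
    {"tx": 0,"ty": 10,"tz": -123,"roll": -0.36},
    {"tx": 0,"ty": 16,"tz": -123,"roll": -0.48},
    {"tx": 0,"ty": 22,"tz": -123,"roll": -0.6},
    {"tx": 0,"ty": 25,"tz": -123,"roll": -0.72},
    {"tx": 0,"ty": 25,"tz": -123,"roll": -0.84},
    {"tx": 0,"ty": 25,"tz": -123,"roll": -0.96},
    {"tx": 0,"ty": 25,"tz": -123,"roll": -1.08},
    {"tx": 0,"ty": 25,"tz": -123,"roll": -1.2},
    {"tx": 0,"ty": 25,"tz": -123,"roll": -1.32},
  ],
  grip=16,
)

```text
t: 4.7
eef_pos: [500.5, -1.9, 238.7]
tcp_rot: [3.141, 0.0, 2.503]
ft_force: [0.1, -0.1, -0.2]
opening: 0.17
grip_force: 0.0
```

```bash
python3 - <<'E'
from cell import env, optics
import cv2,numpy as np
a=optics.read_camera("side")["pixels"][75:295,205:405]; b=optics.read_camera("top")["pixels"][155:305,230:430]
k=dict(fx=2,fy=2,interpolation=cv2.INTER_CUBIC)
a=cv2.resize(a,None,**k);b=cv2.resize(b,None,**k)
o=np.zeros((440,800,3),np.uint8);o[:,:400]=a;o[:300,400:]=b;cv2.imwrite("pics/c3.png",o)
s=env.state();print(s["t"],s["eef_pos"],s["tcp_rot"],s["ft_force"],s["opening"],s["joints"])
E
```

```text
4.8 [500.44269648  -1.91305576 238.65885569] [3.14156419e+00 3.23881878e-04 2.49892462e+00] [-0.45633921 -0.38207947 -0.17002632] 0.17085375690977816 [-1.35816203e-01  2.87100066e-01  1.82575550e+00 -1.54504151e-04
  1.02844011e+00 -1.06386477e+00]
```

View pics/c3.png

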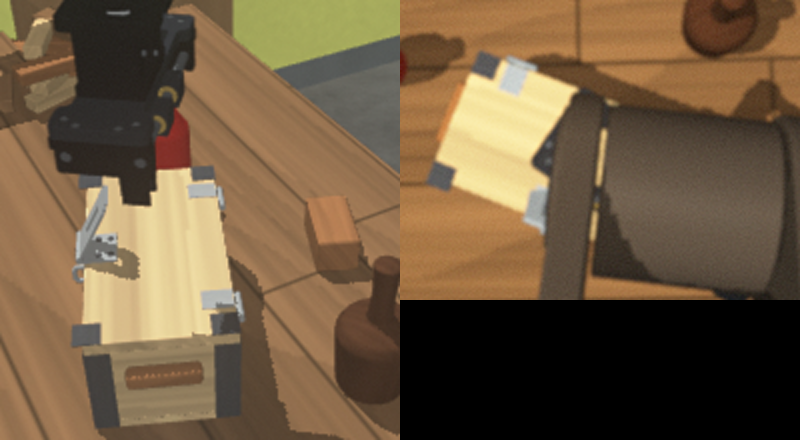

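Lid shut flat; the hasp leans back over it (side crop: tip (105,188), barrel (83,268)), as reckoned (~0.5 rad behind vertical). Now move behind the hasp.

step_arm(
  moves=[
    {"tx": 7,"ty": 26,"tz": 0,"roll": -0.12},
    {"tx": 14,"ty": 55,"tz": 0,"roll": -0.24},
    {"tx": 20,"ty": 78,"tz": 0,"roll": -0.249},
    {"tx": 20,"ty": 78,"tz": 0,"roll": -0.249},
    {"tx": 20,"ty": 78,"tz": 30,"roll": -0.249},
    {"tx": 20,"ty": 78,"tz": 55,"roll": -0.249},
    {"tx": 20,"ty": 78,"tz": 72,"roll": -0.249},
    {"tx": 20,"ty": 78,"tz": 72,"roll": -0.249},
  ],
)

```text
t: 5.47
eef_pos: [529.7, 72.2, 163.7]
tcp_rot: [-3.139, -0.005, 2.742]
ft_force: [-0.1, -0.9, 0.4]
opening: 0.169
grip_force: 0.0
```

```bash
python3 - <<'E'
from h import *
from cell import env, optics
s=env.state();print(s["t"],s["eef_pos"],s["tcp_rot"],s["ft_force"])
c=np.array([541,68]);ex=np.array([.924,-.383]);ey=np.array([.383,.924])
d=s["eef_pos"][:2]-c;print(d@ex,d@ey)
W=lambda x,y,z:np.r_[c+x*ex+y*ey,z]
X=W(-39,0,182)
print((proj("side",X)-[205,75])*2,(proj("side",W(-74,0,121))-[205,75])*2)
a=optics.read_camera("side")["pixels"][75:295,205:345]
cv2.imwrite("pics/c4.png",cv2.resize(a,None,fx=2.5,fy=2.5,interpolation=cv2.INTER_CUBIC))
E
```

```text
5.4667 [529.7277202   72.20232302 163.68007918] [-3.13939217 -0.00459439  2.74167088] [-0.07753419 -0.86213238  0.38644031]
-12.025076256060112 -0.43433669549440623
[111.05683418 196.29219836] [ 81.48054442 248.18396084]
```

View pics/c4.png

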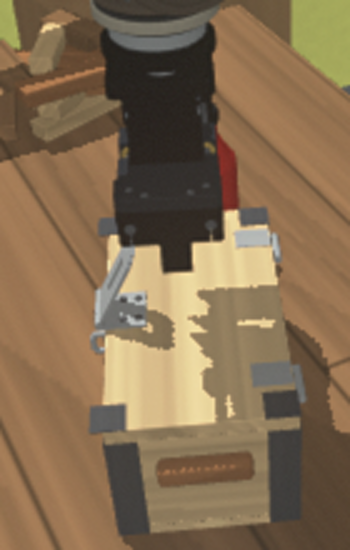

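Chest lid shut, hasp tip at (128,255) in the crop, fingers behind it at (178,265). Swing it forward.

step_arm(
  moves=[
    {"tx": 14,"ty": 0,"tz": 0,"roll": 0},
    {"tx": 26,"ty": 0,"tz": 0,"roll": 0},
    {"tx": 38,"ty": 0,"tz": 0,"roll": 0},
    {"tx": 50,"ty": 0,"tz": 0,"roll": 0},
    {"tx": 62,"ty": 0,"tz": 0,"roll": 0},
    {"tx": 73,"ty": 0,"tz": 2,"roll": 0},
    {"tx": 82,"ty": 0,"tz": 6,"roll": 0},
    {"tx": 90,"ty": 0,"tz": 14,"roll": 0},
    {"tx": 97,"ty": 0,"tz": 24,"roll": 0},
    {"tx": 102,"ty": 0,"tz": 36,"roll": 0},
    {"tx": 107,"ty": 0,"tz": 46,"roll": 0},
    {"tx": 112,"ty": 0,"tz": 54,"roll": 0},
  ],
)

```text
t: 6.52
eef_pos: [426.9, 116.0, 111.8]
tcp_rot: [-3.141, -0.0, 2.746]
ft_force: [0.4, -0.0, 1.7]
opening: 0.17
grip_force: 0.4
```

step_arm(
  moves=[
    {"tx": 0,"ty": 0,"tz": 8,"roll": 0},
    {"tx": -4,"ty": 0,"tz": 16,"roll": 0},
    {"tx": -9,"ty": 0,"tz": 23,"roll": 0},
    {"tx": -14,"ty": 0,"tz": 29,"roll": 0},
    {"tx": -19,"ty": 0,"tz": 35,"roll": 0},
    {"tx": -24,"ty": 0,"tz": 41,"roll": 0},
    {"tx": -28,"ty": 0,"tz": 46,"roll": 0},
    {"tx": -32,"ty": 0,"tz": 46,"roll": 0},
    {"tx": -35,"ty": 0,"tz": 46,"roll": 0},
    {"tx": -37,"ty": 0,"tz": 46,"roll": 0},
  ],
)

```text
t: 7.35
eef_pos: [455.8, 103.0, 65.3]
tcp_rot: [-3.137, -0.013, 2.746]
ft_force: [-33.4, 36.3, 8.0]
opening: 0.173
grip_force: 22.4
```

step_arm(
  moves=[
    {"tx": 20,"ty": 0,"tz": 0,"roll": 0},
    {"tx": 40,"ty": 0,"tz": 0,"roll": 0},
    {"tx": 40,"ty": 0,"tz": -40,"roll": 0},
    {"tx": 40,"ty": 0,"tz": -80,"roll": 0},
    {"tx": 40,"ty": 0,"tz": -120,"roll": 0},
    {"tx": 40,"ty": -40,"tz": -140,"roll": 0},
    {"tx": 40,"ty": -80,"tz": -140,"roll": 0},
    {"tx": 40,"ty": -120,"tz": -140,"roll": 0},
    {"tx": 40,"ty": -160,"tz": -140,"roll": 0},
    {"tx": 40,"ty": -180,"tz": -140,"roll": 0},
  ],
)

```text
t: 8.18
eef_pos: [354.3, -51.6, 207.0]
tcp_rot: [-3.141, 0.001, 2.745]
ft_force: [0.4, 0.2, 0.6]
opening: 0.169
grip_force: 0.0
```

```bash
python3 - <<'E'
from cell import env, optics
import cv2,numpy as np
a=optics.read_camera("side")["pixels"][145:265,215:295]; b=optics.read_camera("top")["pixels"][210:300,250:350]
k=dict(fx=4,fy=4,interpolation=cv2.INTER_CUBIC)
a=cv2.resize(a,None,**k);b=cv2.resize(b,None,**k)
o=np.zeros((480,720,3),np.uint8);o[:,:320]=a;o[:360,320:]=b;cv2.imwrite("pics/c5.png",o)
s=env.state();print(s["t"],s["eef_pos"],s["tcp_rot"],s["ft_force"],s["opening"])
E
```

```text
8.2833 [355.01515232 -51.41694399 206.99393576] [-3.14131755e+00  1.02382145e-03  2.74190430e+00] [ 1.05094112 -0.23859673 -0.07216387] 0.1702957682751471
```

View pics/c5.png

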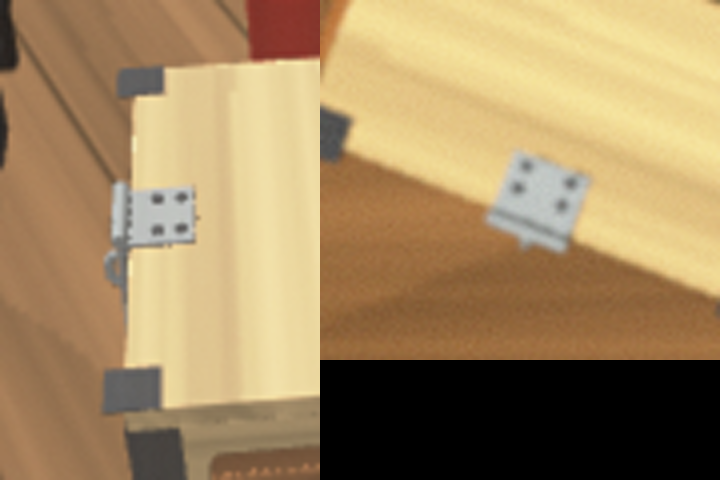

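Hasp hangs over the staple (side crop: staple at (116,265), strap edge (125,245–318)). I'll check whether it is flush by comparing pixels against the predicted home pose.

```bash
python3 - <<'E'
from h import *
c=np.array([541,68]);ex=np.array([.924,-.383]);ey=np.array([.383,.924])
W=lambda x,y,z:np.r_[c+x*ex+y*ey,z]
p=lambda *a:((proj("side",W(*a))-[215,145])*4).round(0)
print("staple",p(-86,0,86),"barrel ends",p(-74,21,125),p(-74,-21,125),"lid front corners",p(-70,130,117),p(-70,-130,117))
for h in(0,.05,.1,.15,.2,.3):
    s,k=np.sin(h),np.cos(h)
    print(h,[p(-74-1.5*k-r*s,-21,121-r*k+1.5*s) for r in(20,45,70)], [p(-74+1.5*k-r*s,-21,121-r*k-1.5*s) for r in(70,)])
E
python3 - <<'E'
import cv2
a=cv2.imread("pics/c5.png")[160:360,60:200]
cv2.imwrite("pics/c6.png",cv2.resize(a,None,fx=3,fy=3,interpolation=cv2.INTER_CUBIC))
E
```

```text
staple [107. 271.] barrel ends [123. 183.] [121. 238.] lid front corners [136.  71.] [127. 414.]
0 [array([124., 275.]), array([130., 312.]), array([135., 347.])] [array([141., 346.])]
0.05 [array([122., 275.]), array([125., 312.]), array([129., 347.])] [array([134., 347.])]
0.1 [array([120., 275.]), array([121., 312.]), array([122., 347.])] [array([128., 347.])]
0.15 [array([118., 275.]), array([116., 312.]), array([115., 347.])] [array([121., 347.])]
0.2 [array([116., 274.]), array([112., 311.]), array([108., 347.])] [array([114., 347.])]
0.3 [array([112., 274.]), array([103., 310.]), array([ 94., 345.])] [array([100., 346.])]
```

View pics/c6.png

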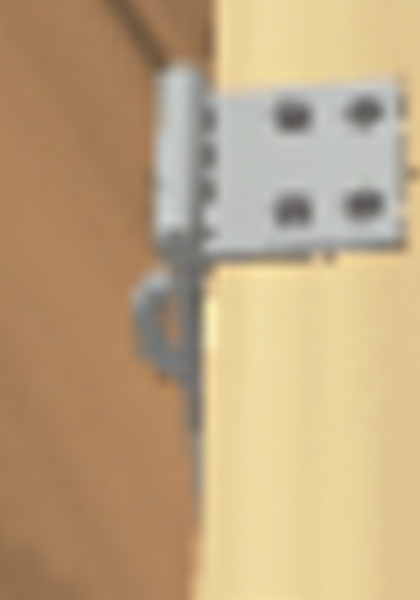

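The strap edge sits about 2–3 px left of the predicted home line, i.e. up to roughly 0.05 rad short. I'll press again lower down, slowly, and watch the force.

step_arm(
  moves=[
    {"tx": 0,"ty": 40,"tz": 0,"roll": 0},
    {"tx": 0,"ty": 80,"tz": 0,"roll": 0},
    {"tx": 0,"ty": 120,"tz": 0,"roll": 0},
    {"tx": 0,"ty": 160,"tz": 0,"roll": 0},
    {"tx": 0,"ty": 182,"tz": 35,"roll": -0.005},
    {"tx": 0,"ty": 182,"tz": 75,"roll": -0.005},
    {"tx": 0,"ty": 182,"tz": 115,"roll": -0.005},
    {"tx": 0,"ty": 182,"tz": 149,"roll": -0.005},
    {"tx": -8,"ty": 182,"tz": 149,"roll": -0.005},
    {"tx": -16,"ty": 182,"tz": 149,"roll": -0.005},
    {"tx": -22,"ty": 182,"tz": 149,"roll": -0.005},
    {"tx": -22,"ty": 182,"tz": 149,"roll": -0.005},
  ],
  grip=18,
)

```text
t: 9.28
eef_pos: [448.9, 109.9, 59.6]
tcp_rot: [3.14, 0.004, 2.75]
ft_force: [-0.3, 0.5, -0.3]
opening: 0.19
grip_force: 0.0
```

```bash
cat > st.py <<'E'
from h import *
from cell import env
s=env.state();c=np.array([541,68]);ex=np.array([.924,-.383]);ey=np.array([.383,.924])
d=s["eef_pos"][:2]-c;f=s["ft_force"];print(s["t"],"x %.1f y %.1f z %.1f"%(d@ex,d@ey,s["eef_pos"][2]),"F",f[:2]@ex,f[:2]@ey,f[2],"rot",s["tcp_rot"],s["opening"],s["grip_force"],s["moment"])
E
python3 st.py
```

```text
9.2833 x -101.2 y 3.4 z 59.6 F -0.4764872068299254 0.3968655098194678 -0.26114795047279066 rot [3.13951277 0.00411219 2.74998458] 0.18999967102321708 0.0 [ 0.03285019 -0.1868055   0.02188101]
```

step_arm(
  moves=[
    {"tx": 0,"ty": -3,"tz": 0,"roll": 0},
    {"tx": -3,"ty": -3,"tz": 0,"roll": 0},
    {"tx": -5,"ty": -3,"tz": 0,"roll": 0},
    {"tx": -7,"ty": -3,"tz": 0,"roll": 0},
    {"tx": -8,"ty": -3,"tz": 0,"roll": 0},
    {"tx": -8,"ty": -3,"tz": 0,"roll": 0},
    {"tx": -8,"ty": -3,"tz": 0,"roll": 0},
  ],
)

```text
t: 9.87
eef_pos: [452.3, 104.4, 57.6]
tcp_rot: [-3.141, -0.0, 2.751]
ft_force: [-0.3, -0.5, -0.3]
opening: 0.19
grip_force: 0.0
```

```bash
python3 st.py
```

```text
9.8667 x -95.9 y -0.3 z 57.6 F -0.07300977558106427 -0.5456473014115483 -0.29915463146643323 rot [-3.14142642e+00 -1.39615718e-04  2.75076902e+00] 0.1904737725269191 0.0 [ 0.02114507 -0.14196615  0.02256734]
```

step_arm(
  moves=[
    {"tx": -1,"ty": 0,"tz": 0,"roll": 0},
    {"tx": -2,"ty": 0,"tz": 0,"roll": 0},
    {"tx": -3,"ty": 0,"tz": 0,"roll": 0},
    {"tx": -4,"ty": 0,"tz": 0,"roll": 0},
    {"tx": -4,"ty": 0,"tz": 0,"roll": 0},
  ],
)

```text
t: 10.28
eef_pos: [455.9, 102.9, 57.5]
tcp_rot: [-3.141, -0.001, 2.751]
ft_force: [-1.6, 1.3, 1.0]
opening: 0.19
grip_force: 0.8
```

```bash
python3 st.py
```

```text
10.2833 x -92.0 y -0.4 z 57.5 F -1.9352200154381147 0.5783452522880789 1.0381321702905548 rot [-3.14127913e+00 -6.46786341e-04  2.75075801e+00] 0.19048243727614764 0.7579143710245262 [0.21772847 0.0271329  0.03489748]
```

step_arm(
  moves=[
    {"tx": -1,"ty": 0,"tz": 0,"roll": 0},
    {"tx": -2,"ty": 0,"tz": 0,"roll": 0},
    {"tx": -2,"ty": 0,"tz": 0,"roll": 0},
  ],
)

```text
t: 10.53
eef_pos: [455.8, 102.7, 57.5]
tcp_rot: [-3.14, -0.004, 2.751]
ft_force: [-9.6, 9.2, 6.2]
opening: 0.188
grip_force: 6.7
```

```bash
python3 st.py
```

```text
10.5333 x -92.0 y -0.5 z 57.5 F -12.429947091798729 4.7939545044322855 6.2359379815447165 rot [-3.14030044 -0.00400201  2.7509252 ] 0.18799720638433146 6.680285632610321 [1.23588121 1.07315856 0.06347864]
```

The stop is at x = −92 whatever the height. The moment lever places the contact near the barrel, which stands 2.5 mm proud of the strap. So the vertical finger bottoms on the barrel with the strap about 0.04 rad from ideal. Press once more as low as the body clearance allows.

step_arm(
  moves=[
    {"tx": 5,"ty": 0,"tz": 0,"roll": 0},
    {"tx": 5,"ty": 0,"tz": 4,"roll": 0},
    {"tx": 5,"ty": 0,"tz": 4,"roll": 0},
    {"tx": 2,"ty": 0,"tz": 4,"roll": 0},
    {"tx": 0,"ty": 0,"tz": 4,"roll": 0},
    {"tx": -1,"ty": 0,"tz": 4,"roll": 0},
    {"tx": -1,"ty": 0,"tz": 4,"roll": 0},
  ],
)

```text
t: 11.12
eef_pos: [455.7, 102.6, 53.3]
tcp_rot: [-3.139, -0.007, 2.751]
ft_force: [-17.4, 15.8, 7.9]
opening: 0.191
grip_force: 10.9
```

```bash
python3 st.py
```

```text
11.1167 x -92.0 y -0.7 z 53.3 F -22.086228261305255 7.960496151727186 7.898663721784611 rot [-3.13945748 -0.00660902  2.75102939] 0.19140424766163577 10.91736450791359 [2.0827129  1.77380093 0.13355818]
```

step_arm(
  moves=[
    {"tx": 20,"ty": 0,"tz": 0,"roll": 0},
    {"tx": 45,"ty": 0,"tz": 0,"roll": 0},
    {"tx": 45,"ty": 0,"tz": -40,"roll": 0},
    {"tx": 45,"ty": 0,"tz": -80,"roll": 0},
    {"tx": 45,"ty": -20,"tz": -120,"roll": 0},
    {"tx": 45,"ty": -60,"tz": -150,"roll": 0},
    {"tx": 45,"ty": -100,"tz": -150,"roll": 0},
    {"tx": 45,"ty": -140,"tz": -150,"roll": 0},
    {"tx": 45,"ty": -180,"tz": -150,"roll": 0},
    {"tx": 45,"ty": -200,"tz": -150,"roll": 0},
    {"tx": 45,"ty": -200,"tz": -150,"roll": 0},
  ],
  grip=95,
)

```text
t: 12.03
eef_pos: [340.2, -69.2, 204.0]
tcp_rot: [-3.141, 0.001, 2.747]
ft_force: [-0.1, -0.5, -1.1]
opening: 0.904
grip_force: 0.0
```

```bash
python3 - <<'E'
from h import *
from cell import env, optics
ims=[optics.read_camera("side")["pixels"].astype(float) for _ in range(8)]
m=np.mean(ims,0).astype(np.uint8)
cv2.imwrite("pics/m.png",m)
# gripper view (whole) left, hasp zoom right
a=cv2.resize(m[40:340,30:330],None,fx=1.33,fy=1.33,interpolation=cv2.INTER_CUBIC)
b=cv2.resize(m[183:243,232:262],None,fx=10,fy=10,interpolation=cv2.INTER_CUBIC)
o=np.zeros((600,720,3),np.uint8);o[:399,:399]=a[:399,:399];o[:600,410:710]=b
cv2.imwrite("pics/c7.png",o)
E
python3 st.py
```

```text
12.4333 x -133.4 y -199.6 z 203.5 F 0.7061921951912019 -0.046134823018840254 -1.0064731197989225 rot [-3.14152835e+00 -7.35282510e-05  2.75262717e+00] 0.9971997201753866 0.0 [ 0.10020974 -0.17551309  0.05251763]
```

View pics/c7.png

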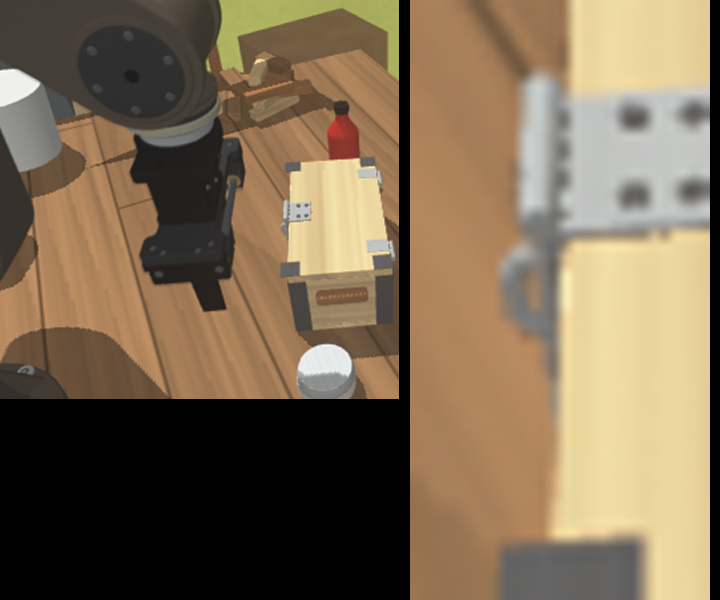

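The lid is shut. The hasp hangs over the staple, and its outer edge disappears behind the lid edge at full-image (246.5,224). The prediction for fully home is a crossing at about row 223; at 0.05 rad open it would be about row 232. So the strap is home. The oil and wax stand where they were, and nothing has been near the mallet or blank.

```bash
python3 -c "
from cell import env
print(env.job_done())"
```

```text
the job is handed in; nothing more can be done
None
```

I shut the lid fully, swung the hasp over the staple and pressed it home (within about 0.02 rad of flat by the last picture), left the other things where they stood, and handed the job in at about 12.4 s; no verdict came back.

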